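# Straighten the row of tins on the workbench

### The arm

A 6-joint arm with a two-finger parallel gripper is mounted at the origin on the work surface. World frame = base frame: x ahead of the robot, y to its left, z up, the work surface at z = 0. Lengths are in m, angles in rad, forces in N, time in s.
With the tool pointing down it reaches from about 0.35 to 0.875 m from the base axis. Payload 4.2 kg.
Tool frame: the origin (TCP) lies at the very end of the fingers, on their centre line; the grasp point (between the pads) lies arm.grip_depth behind it (arm.grip_depth is the distance from the TCP to the grasp point, in m); z points along the fingers, y is the line along which they close (so a half turn about z gives the same grasp; the last joint's range is limited). The gripper opens to 85 mm and grips with 20 to 120 N. Pads are 22 mm wide; open, the fingers measure 114 mm over their backs; the gripper's body (76 mm by 85 mm) begins 54 mm behind the grasp point. The pads swing forward as they close: fully open they stand 13 mm farther back than shut.
Start: joints at [1.609, 0.385, 0.008, 0, -1.194, -0.259], TCP at [0.137, 0.61, 0.231] pointing down, gripper open.
Joint ranges: [-3.14, 3.14], [-1.21, 2.06], [-1.07, 1.41], [-3.16, 2.05], [-2.99, -0.16], [-3.1, 3.1]. Speed limits (rad/s): [2.79, 2.79, 3.14, 3.14, 3.14, 3.14].

### API

Orientations are given as [roll, pitch, yaw] about the fixed x, y, z axes, in that order (R = Rz(yaw) Ry(pitch) Rx(roll)).
In Python, from plant import arm gives the robot as it stands. The module is installed in compiled form; this text tells all that it offers.
- The arm moves only by the tool servo_tool, never from a script. Its argument "motion" is a list of rows, each an object with "travel": the shift along the tool's x, y, z in cm, a list of three; "spin": the turn about the tool's z in degrees. A call has 1 to 5 rows; each row is the pose to reach, as a shift and turn from the pose commanded when the call began, along the tool's axes at that moment; what a row does not reach only later rows make up. A row lasts 1/12 s, in which the tool goes at most 41.7 mm and 7.16 degrees, less where a joint would pass 70% of its speed; a pose out of reach is approached as far as the arm can. A call with a gripper value outside its range is refused whole. "fingers" is the opening, from -1 (shut) to 1 (fully open), set as the call begins (left out, the last holds). The fingers move at their own pace and stop on an object; the grip force is fixed at half the most. Time passes only in rows, so rows that repeat a pose let the fingers close. It gives the time, the measured TCP pose, the force, the opening and the grip force at its end, in the units of the state.
- arm.read_state(): the state, without advancing time (a new reading comes with each control period).
- arm.snapshot(name): name is "side" or "top"; returns (picture, depth): 480x640x3 uint8, red, green, blue; 480x640 float32, m along the optical axis (not along the pixel's ray), 0 where there is no reading.
- arm.get_calibration(name): a dict with "fx", "fy", "cx", "cy" (pixels), "xyz" and "rotation" of the camera in the world. Camera axes: x right, y down, z forward; pixel columns grow to the right and rows downward; lengths in m; the calibration is good to about 2 mm. A picture is of the moment at which its call begins. get_calibration takes no time and is no camera call.
- arm.sign_off(): hands the job in; it is judged then, once.
The state is a dict: "t": time; "joint_positions": joint angles; "qvel": joint speeds; "joint_torque": joint torques, N m; "position": TCP position; "orientation": TCP orientation; "wrist_force": force on the tool from outside, world axes, zero at the start; "torque": the same for the moment, N m; "opening": opening from 0.0 (shut) to 1.0 (fully open); "grasp_force": force on a finger pad.
Only numpy, scipy, OpenCV 4.12 (cv2) and the standard library are available. Lean on these libraries where they do the work, as an engineer would, in place of code of your own. Each camera call takes 0.05 s, during which the arm holds its last target. There are 200 camera calls.

### The job

Three equal squat tins have wandered off the line of tape on the workbench. Pick up the aluminium straightedge by its wooden grip, push the tins with its long edge until all three stand upright in a straight row centred on the tape, then lay the straightedge down flat on the bench. Move the tins only with the straightedge, not with the gripper.

Things in the scene. Friction and masses are not known exactly. Their poses are not given: they have to be found in the camera images.
- tin_left: The leftmost, +y, (seen from the robot) of three equal squat round metal tins with dark sides and a bright lid, 60 mm in diameter, 45 mm high, about 180 g, loose on the bench and standing on the robot's side of the tape. Origin: centre of its underside. Other tins on the bench are clearly wider (90 mm) or smaller (36 mm) and are not part of the row.
- tin_middle: The middle one (seen from the robot) of three equal squat round metal tins with dark sides and a bright lid, 60 mm in diameter, 45 mm high, about 180 g, loose on the bench and standing on the robot's side of the tape. Origin: centre of its underside. Other tins on the bench are clearly wider (90 mm) or smaller (36 mm) and are not part of the row.
- tin_right: The rightmost, -y, (seen from the robot) of three equal squat round metal tins with dark sides and a bright lid, 60 mm in diameter, 45 mm high, about 180 g, loose on the bench and standing on the robot's side of the tape. Origin: centre of its underside. Other tins on the bench are clearly wider (90 mm) or smaller (36 mm) and are not part of the row.
- straightedge: Loose straight aluminium bar, 320 mm long (its y axis), 40 mm wide (x), 20 mm high, lying flat left (+y) of the tins, 300 g; both long edges are alike. An upright wooden grip block stands on its middle: 50 mm along x, 24 mm along y (pinch it across these), from 20 to 70 mm above the bar's underside. Origin: centre of the bar's underside, under the grip.
- tape_line: Straight strip of pale masking tape stuck flat on the bench, 340 x 30 mm, under 1 mm thick, things slide over it freely. Origin: its middle, at bench height; y runs along it, x across it, away from the robot. The tins start on its -x side, 50 to 100 mm from its centre line; the bench before them is clear. A wide can stands past the row's right end, its near side 200 mm from the tape's middle.
Mind the look-alikes: they are no part of the job. What is shaped like the tin_left but yellow is not meant. Leave any green look-alike of the tin_middle alone.

How it is judged:
On the way, in this order (a step that is already met when the one before it is completed fails the run):
1. the straightedge has been gripped and brought away from where it lay (contact force between the fingers and straightedge above 1 N and distance of straightedge from where it was at the start of the episode above 0.05 m), for 0.2 s.
2. all three tins are on the tape line while the straightedge is held (x of tin_left in the frame of tape_line between -0.012 and 0.012 m and y of tin_left in the frame of tape_line between -0.17 and 0.17 m and angle between each of tin_left, tin_middle, tin_right's own z axis and vertical below 0.15 rad and x of tin_middle in the frame of tape_line between -0.012 and 0.012 m and y of tin_middle in the frame of tape_line between -0.17 and 0.17 m and x of tin_right in the frame of tape_line between -0.012 and 0.012 m and y of tin_right in the frame of tape_line between -0.17 and 0.17 m and contact force between the fingers and straightedge above 1 N), for 0.2 s.
At the end, for the whole second after the job is handed in: The centres of all three tins are within 12 mm of the tape's centre line (across the tape) and within its length, the tins upright (within 0.15 rad) and at rest; the straightedge lies flat on the bench, released and at rest (x of tin_left in the frame of tape_line between -0.012 and 0.012 m and y of tin_left in the frame of tape_line between -0.17 and 0.17 m and angle between each of tin_left, tin_middle, tin_right's own z axis and vertical below 0.15 rad and x of tin_middle in the frame of tape_line between -0.012 and 0.012 m and y of tin_middle in the frame of tape_line between -0.17 and 0.17 m and x of tin_right in the frame of tape_line between -0.012 and 0.012 m and y of tin_right in the frame of tape_line between -0.17 and 0.17 m and linear speed of each of tin_left, tin_middle, tin_right, straightedge below 0.02 m/s and angle between straightedge's own z axis and vertical below 0.1 rad and height (world z) of straightedge below 0.008 m); the robot touches nothing.
It fails at once if the gripper or arm pushes the tins (more than 1 N) (contact force between any of the fingers, the arm and tin_left above 1 N or contact force between any of the fingers, the arm and tin_middle above 1 N or contact force between any of the fingers, the arm and tin_right above 1 N).
It fails at once if a tin is tipped over (angle between any of tin_left, tin_middle, tin_right's own z axis and vertical above 0.6 rad).
It also fails if it takes over 42 s, if anything falls off the work surface, if the arm or the gripper's body presses on something with over 40 N, if the wrist force passes 120 N, or if a joint passes its speed limit or range.

## Working session

There is one attempt and no reset: what is moved stays moved. The work goes in short steps, Python scripts to look and compute and a tool call to move; the robot and the scene stay as the last step left them, time stands still between calls to the robot, and variables do not carry over. Pictures are saved under pics/ and viewed, at most 10 in all, crops included, and the job is handed in when it is done.

Besides the shell and the picture viewer there is one more tool, called after ">>>" as a command line: name --argument value ..., lists and objects as JSON in quotes. servo_tool: Moves the arm, as the interface text tells. Its arguments: {"type":"object","properties":{"motion":{"type":"array","items":{"type":"object","properties":{"travel":{"type":"array","items":{"type":"number"}},"spin":{"type":"number"}}}},"fingers":{"type":"number"}},"required":["motion"]}

```bash
mkdir -p pics; cat > h.py <<'E'
import numpy as np, cv2
from plant import arm
from scipy.spatial.transform import Rotation as R
def cam(n):
    c=arm.get_calibration(n); return c,np.array(c["xyz"]),np.array(c["rotation"])
def ray(n,u,v,z):
    c,p,r=cam(n); r=r if r.shape==(3,3) else R.from_euler('xyz',r).as_matrix()
    d=r@np.array([(u-c["cx"])/c["fx"],(v-c["cy"])/c["fy"],1]); return p+d*(z-p[2])/d[2]
def cloud(n,dep):
    c,p,r=cam(n); r=r if r.shape==(3,3) else R.from_euler('xyz',r).as_matrix()
    v,u=np.mgrid[:480,:640]; q=np.stack([(u-c["cx"])/c["fx"],(v-c["cy"])/c["fy"],np.ones_like(u,float)],-1)*dep[...,None]
    return q@r.T+p
def save(n,f):
    im,d=arm.snapshot(n); cv2.imwrite(f,im[...,::-1]); np.savez('last_'+n,im=im,d=d); return im,d
E
python3 - <<'E'
from h import *
for n in("top","side"): save(n,f"pics/{n}0.png"); print(arm.get_calibration(n))
print(arm.read_state(),arm.grip_depth)
E
```

```text
{'fx': 599.0008115294953, 'fy': 599.0008115294953, 'cx': 323.0401484073105, 'cy': 232.28938170043614, 'xyz': array([0.42848713, 0.06231141, 1.02468251]), 'rotation': array([-3.04377856, -0.01851476, -1.56888066])}
{'fx': 475.73339050857714, 'fy': 475.73339050857714, 'cx': 319.4920306004016, 'cy': 237.67822413583934, 'xyz': array([ 0.17397857, -0.41256924,  0.42804114]), 'rotation': array([-2.1344985 , -0.02041882, -0.60770728])}
{'t': 0.1, 'joint_positions': array([ 1.60860167e+00,  3.85491282e-01,  6.75513010e-03, -3.73780855e-04,
       -1.19398860e+00, -2.58587790e-01]), 'qvel': array([ 0.00128101, -0.0028612 ,  0.00311029,  0.00170949,  0.00034526,
        0.0006051 ]), 'joint_torque': array([-7.78575995e-04, -3.93323278e+01,  1.88927329e+01,  4.19786990e+00,
       -2.59058936e-03,  8.59814662e-06]), 'position': array([0.13676391, 0.6093271 , 0.23033015]), 'orientation': array([ 3.13963951e+00, -1.57388839e-04, -2.20920162e-01]), 'wrist_force': array([-0.44139888,  0.76634397, -0.53095331]), 'torque': array([0.0244924 , 0.02090228, 0.05916764]), 'grasp_force': 0.0, 'opening': 1.0015453809534607} 0.0187
```

View pics/top0.png

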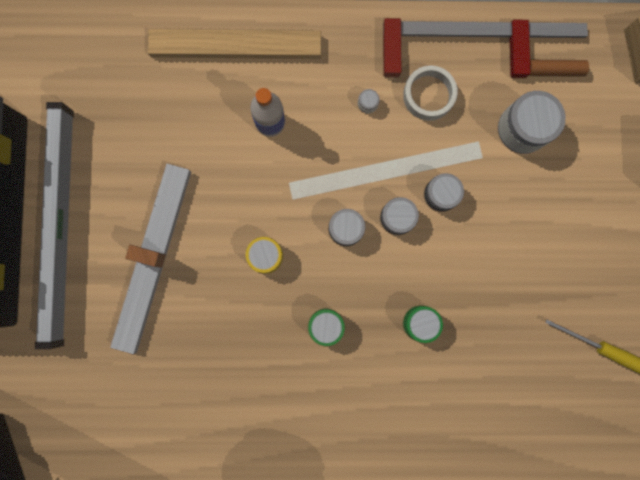

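View pics/side0.png

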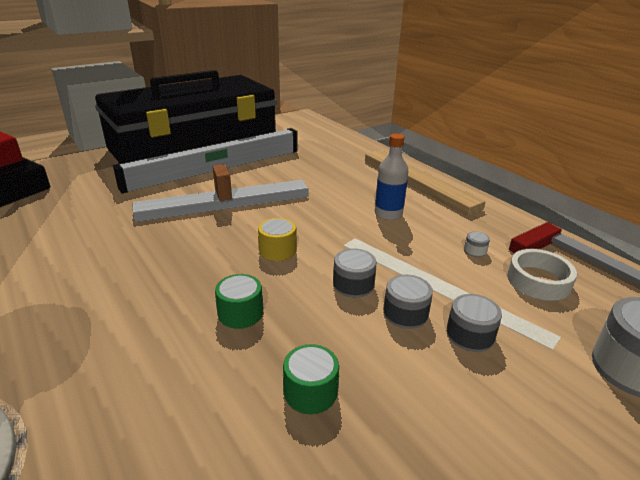

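Top view: straightedge with its wooden grip at about (150,258), grip at (145,255). The spirit level at (55,225) and the wood strip at (235,42) are look-alikes. The dark tins are at (347,228), (400,216) and (445,192). Yellow (264,255), green (326,327) and (424,324), small (369,99) and wide (535,118) are not meant. The tape runs from (290,190) to (482,150). The side view agrees: dark-sided tins at (355,270), (408,300) and (474,320).

```bash
cat > m.py <<'E'
from h import *
def tins(n,dep,seeds,z=.045):
    P=cloud(n,dep); out=[]
    for u,v in seeds:
        m=np.zeros((480,640),np.uint8); m[v-30:v+30,u-30:u+30]=1
        m=((np.abs(P[...,2]-z)<.006)&(m>0)).astype(np.uint8)
        k,l,s,c=cv2.connectedComponentsWithStats(m); i=1+np.argmax(s[1:,4])
        q=P[l==i]; cn,r=cv2.minEnclosingCircle(q[:,:2].astype(np.float32)); 
        g=ray(n,*c[i],z)
        out.append((g[:2].round(4),np.round(cn,4),round(r,4),q[:,2].mean().round(4)))
    return out
E
python3 - <<'E'
from m import *
z=np.load('last_top.npz'); im,d=z['im'],z['d']; P=cloud("top",d)
print('bench z',P[400,200],P[280,500])
for o in tins("top",d,[(347,228),(400,216),(445,192),(264,255),(326,327)]): print(o)
print(tins("top",d,[(535,118)],.1))
# tape
hsv=cv2.cvtColor(im,cv2.COLOR_RGB2HSV)
def rect(m,zz,nm):
    c=max(cv2.findContours(m.astype(np.uint8),0,2)[0],key=cv2.contourArea)
    w=np.array([ray("top",*p[0],zz)[:2] for p in c],np.float32)
    r=cv2.minAreaRect(w); b=cv2.boxPoints(r); e=max([b[1]-b[0],b[2]-b[1]],key=np.linalg.norm)
    print(nm,np.round(r[0],4),np.round(r[1],4),'long axis deg',np.degrees(np.arctan2(e[1],e[0])).round(2))
roi=np.zeros((480,640),bool); roi[135:205,280:490]=1
rect(roi&(hsv[...,1]<75)&(hsv[...,2]>150),0,'tape')
roi=np.zeros((480,640),bool); roi[155:365,100:200]=1
rect(roi&(P[...,2]>.010),.02,'bar+grip')
rect(roi&(np.abs(P[...,2]-.02)<.007)&(hsv[...,1]<70),.02,'bar')
rect(roi&(P[...,2]>.055),.07,'grip'); 
print(hsv[175,385],hsv[200,385],P[255,145],P[330,130])
cv2.imwrite('pics/crop.png',cv2.resize(im[150:365,100:480,::-1],None,fx=2,fy=2))
E
```

```text
bench z [ 0.24678011  0.24877896 -0.00356057] [ 0.44801287 -0.26045291 -0.00081375]
(array([0.5346, 0.0045]), array([0.5351, 0.0044]), 0.0301, np.float64(0.0447))
(array([ 0.554 , -0.0837]), array([ 0.5544, -0.0837]), 0.03, np.float64(0.0448))
(array([ 0.5947, -0.1597]), array([ 0.5948, -0.1606]), 0.0304, np.float64(0.0449))
(array([0.4879, 0.1413]), array([0.4881, 0.1413]), 0.0298, np.float64(0.0446))
(array([0.3698, 0.0384]), array([0.3698, 0.0384]), 0.0299, np.float64(0.0448))Traceback (most recent call last):
  File "<stdin>", line 5, in <module>
  File "m.py", line 7, in tins
    k,l,s,c=cv2.connectedComponentsWithStats(m); i=1+np.argmax(s[1:,4])
                                                     ~~~~~~~~~^^^^^^^^^
    return _wrapfunc(a, 'argmax', axis=axis, out=out, **kwds)
    return bound(*args, **kwds)
ValueError: attempt to get argmax of an empty sequence
```

```bash

python3 - <<'E'
from m import *
z=np.load('last_top.npz'); im,d=z['im'],z['d']; P=cloud("top",d)
hsv=cv2.cvtColor(im,cv2.COLOR_RGB2HSV)
print('can',P[118,537])
def rect(m,zz,nm):
    c=max(cv2.findContours(m.astype(np.uint8),0,2)[0],key=cv2.contourArea)
    w=np.array([ray("top",*p[0],zz)[:2] for p in c],np.float32)
    r=cv2.minAreaRect(w); b=cv2.boxPoints(r); e=max([b[1]-b[0],b[2]-b[1]],key=np.linalg.norm)
    print(nm,np.round(r[0],4),np.round(r[1],4),'long axis deg',np.degrees(np.arctan2(e[1],e[0])).round(2))
roi=np.zeros((480,640),bool); roi[135:205,280:490]=1
rect(roi&(hsv[...,1]<75)&(hsv[...,2]>150)&(P[...,2]<.01),0,'tape')
roi=np.zeros((480,640),bool); roi[155:365,100:200]=1
rect(roi&(P[...,2]>.010),.02,'bar+grip')
rect(roi&(np.abs(P[...,2]-.02)<.007)&(hsv[...,1]<70),.02,'bar')
rect(roi&(P[...,2]>.06),.07,'grip'); 
print(hsv[175,385],hsv[200,385],P[255,145],P[330,130])
cv2.imwrite('pics/crop.png',cv2.resize(im[150:365,100:480,::-1],None,fx=2,fy=2))
E
```

```text
can [ 0.70981123 -0.30333016  0.07822551]
tape [ 0.6386 -0.0657] [0.0322 0.3423] long axis deg -77.29
bar+grip [0.4867 0.3391] [0.0693 0.3199] long axis deg -17.3
bar [0.4009 0.3535] [0.0424 0.1467] long axis deg -15.3
grip [0.4844 0.3317] [0.0537 0.0239] long axis deg 74.68
[ 22  21 185] [ 15 100 150] [0.48498319 0.32751863 0.06938392] [0.36400522 0.36203704 0.01995701]
```

View pics/crop.png

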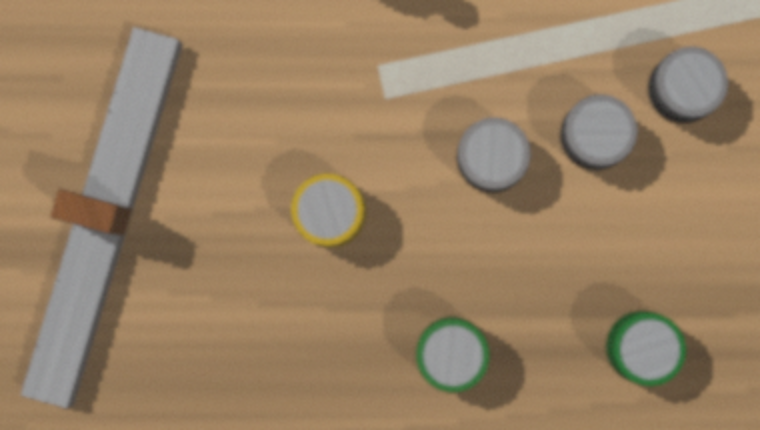

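Crop: grip block at (90,212), bar ends at (155,35) and (45,395). The three rimless dark tins are at (493,153), (600,131) and (688,83), and the yellow and green tins are clearly different. The choice is confirmed. The measured sizes agree: bar 320 mm, grip 54x24, tins r = 30 mm at 45 mm height, tape 342x32.

```bash
cat > p.py <<'E'
from h import *
T=np.array([.6386,-.0657]); TY=12.71
def tape(x,y):
    a=np.radians(TY); return T+np.array([x*np.cos(a)-y*np.sin(a),x*np.sin(a)+y*np.cos(a)])
def plan(target,yaw,n,start=None):
    """print calls (5 rows each) from start/current pose to target (world, yaw deg) in n rows"""
    s=arm.read_state(); p,y=start if start else (s["position"],np.degrees(s["orientation"][2]))
    p=np.array(p);target=np.array(target); dy=(yaw-y+180)%360-180; print('from',p.round(4),round(y,2),'dyaw',round(dy,2))
    for k in range(0,n,5):
        y0=y+dy*k/n; p0=p+(target-p)*k/n; a=np.radians(y0)
        M=np.array([[np.cos(a),np.sin(a),0],[np.sin(a),-np.cos(a),0],[0,0,-1]])  # tool axes as columns
        for i in range(k+1,min(k+5,n)+1):
            print({"travel":(100*M.T@((target-p)*i/n+p-p0)).round(2).tolist(),"spin":round(-dy*(i-k)/n,1)})
        print('--')
E
python3 -c "
from p import *
plan([.4844,.3317,.13],-105.3,15)"
```

```text
from [0.1368 0.6093 0.2303] -12.66 dyaw -92.64
{'travel': [2.67, 1.3, 0.67], 'spin': np.float64(6.2)}
{'travel': [5.33, 2.6, 1.34], 'spin': np.float64(12.4)}
{'travel': [8.0, 3.89, 2.01], 'spin': np.float64(18.5)}
{'travel': [10.67, 5.19, 2.68], 'spin': np.float64(24.7)}
{'travel': [13.33, 6.49, 3.34], 'spin': np.float64(30.9)}
--
{'travel': [2.95, -0.25, 0.67], 'spin': np.float64(6.2)}
{'travel': [5.91, -0.51, 1.34], 'spin': np.float64(12.4)}
{'travel': [8.86, -0.76, 2.01], 'spin': np.float64(18.5)}
{'travel': [11.82, -1.02, 2.68], 'spin': np.float64(24.7)}
{'travel': [14.77, -1.27, 3.34], 'spin': np.float64(30.9)}
--
{'travel': [2.41, -1.74, 0.67], 'spin': np.float64(6.2)}
{'travel': [4.81, -3.47, 1.34], 'spin': np.float64(12.4)}
{'travel': [7.22, -5.21, 2.01], 'spin': np.float64(18.5)}
{'travel': [9.62, -6.94, 2.68], 'spin': np.float64(24.7)}
{'travel': [12.03, -8.68, 3.34], 'spin': np.float64(30.9)}
--
```

>>> servo_tool --motion '[{"travel": [2.7, 1.3, 0.7], "spin": 6.2}, {"travel": [5.3, 2.6, 1.3], "spin": 12.4}, {"travel": [8, 3.9, 2], "spin": 18.5}, {"travel": [10.7, 5.2, 2.7], "spin": 24.7}, {"travel": [13.3, 6.5, 3.3], "spin": 30.9}]' --fingers 1

```text
t: 0.52
position: [0.2531, 0.5158, 0.1973]
orientation: [3.14, -0.001, -0.765]
wrist_force: [0.3, -0.5, 1.1]
opening: 1.002
grasp_force: 0.0
```

>>> servo_tool --motion '[{"travel": [3, -0.3, 0.7], "spin": 6.2}, {"travel": [5.9, -0.5, 1.3], "spin": 12.4}, {"travel": [8.9, -0.8, 2], "spin": 18.5}, {"travel": [11.8, -1, 2.7], "spin": 24.7}, {"travel": [14.8, -1.3, 3.3], "spin": 30.9}]'

```text
t: 0.93
position: [0.3692, 0.4233, 0.1645]
orientation: [3.141, -0.001, -1.305]
wrist_force: [-0.5, -0.6, 0.5]
opening: 1.002
grasp_force: 0.0
```

>>> servo_tool --motion '[{"travel": [2.4, -1.7, 0.7], "spin": 6.2}, {"travel": [4.8, -3.5, 1.3], "spin": 12.4}, {"travel": [7.2, -5.2, 2], "spin": 18.5}, {"travel": [9.6, -6.9, 2.7], "spin": 24.7}, {"travel": [12, -8.7, 3.3], "spin": 30.9}]'

```text
t: 1.35
position: [0.4851, 0.331, 0.1314]
orientation: [3.141, -0.001, -1.844]
wrist_force: [0.2, 0.2, 0.5]
opening: 1.002
grasp_force: 0.0
```

>>> servo_tool --motion '[{"travel": [0, 0, 0], "spin": 0}, {"travel": [0, 0, 0], "spin": 0}, {"travel": [0, 0, 0], "spin": 0}]'

```text
t: 1.6
position: [0.4844, 0.3324, 0.132]
orientation: [3.141, -0.0, -1.838]
wrist_force: [0.5, -0.1, -0.6]
opening: 1.0
grasp_force: 0.0
```

```bash
python3 -c "
from p import *
s=arm.read_state(); print(s['t'],s['joint_positions'].round(3),s['orientation'])
plan([.4844,.3317,.028],-105.3,5)"
```

```text
1.6 [ 0.877  0.41  -0.222 -0.    -0.94  -1.144] [ 3.14122635e+00 -4.94775313e-04 -1.83819158e+00]
from [0.4844 0.3324 0.132 ] -105.32 dyaw 0.02
{'travel': [0.01, -0.0, 2.08], 'spin': np.float64(-0.0)}
{'travel': [0.03, -0.01, 4.16], 'spin': np.float64(-0.0)}
{'travel': [0.04, -0.01, 6.24], 'spin': np.float64(-0.0)}
{'travel': [0.05, -0.01, 8.32], 'spin': np.float64(-0.0)}
{'travel': [0.06, -0.02, 10.4], 'spin': np.float64(-0.0)}
--
```

>>> servo_tool --motion '[{"travel": [0, 0, 3.5], "spin": 0}, {"travel": [0, 0, 6.5], "spin": 0}, {"travel": [0, 0, 9], "spin": 0}, {"travel": [0, 0, 10.4], "spin": 0}, {"travel": [0, 0, 10.4], "spin": 0}]'

```text
t: 2.02
position: [0.4819, 0.3317, 0.0251]
orientation: [3.138, -0.006, -1.837]
wrist_force: [0.2, -0.2, 0.1]
opening: 1.0
grasp_force: 0.0
```

>>> servo_tool --motion '[{"travel": [0, 0, 0], "spin": 0}, {"travel": [0, 0, 0], "spin": 0}, {"travel": [0, 0, 0], "spin": 0}, {"travel": [0, 0, 0], "spin": 0}, {"travel": [0, 0, 0], "spin": 0}]' --fingers -1

```text
t: 2.43
position: [0.4849, 0.333, 0.0295]
orientation: [-3.141, 0.002, -1.838]
wrist_force: [0.1, -0.3, -0.2]
opening: 0.3
grasp_force: 0.0
```

>>> servo_tool --motion '[{"travel": [0, 0, 0], "spin": 0}, {"travel": [0, 0, 0], "spin": 0}, {"travel": [0, 0, 0], "spin": 0}, {"travel": [0, 0, 0], "spin": 0}, {"travel": [0, 0, 0], "spin": 0}]'

```text
t: 2.85
position: [0.485, 0.3331, 0.0296]
orientation: [-3.141, 0.002, -1.838]
wrist_force: [-2.8, 0.3, 5.2]
opening: 0.272
grasp_force: 60.1
```

```bash
python3 -c "
from p import *
g=tape(-.15,.036); print(g)
a=[.485,.333,.13]; b=[.485,.23,.13]
plan(a,-105.3,5)
plan(b,-136.3,5,(a,-105.3))
plan([*g,.13],-167.3,10,(b,-136.3))"
```

```text
[ 0.48435498 -0.06358461]
from [0.485  0.3331 0.0296] -105.33 dyaw 0.03
{'travel': [0.0, 0.0, -2.01], 'spin': np.float64(-0.0)}
{'travel': [0.0, 0.0, -4.02], 'spin': np.float64(-0.0)}
{'travel': [0.0, 0.0, -6.03], 'spin': np.float64(-0.0)}
{'travel': [0.01, 0.0, -8.03], 'spin': np.float64(-0.0)}
{'travel': [0.01, 0.0, -10.04], 'spin': np.float64(-0.0)}
--
from [0.485 0.333 0.13 ] -105.3 dyaw -31.0
{'travel': [1.99, -0.54, 0.0], 'spin': 6.2}
{'travel': [3.97, -1.09, 0.0], 'spin': 12.4}
{'travel': [5.96, -1.63, 0.0], 'spin': 18.6}
{'travel': [7.95, -2.17, 0.0], 'spin': 24.8}
{'travel': [9.93, -2.72, 0.0], 'spin': 31.0}
--
from [0.485 0.23  0.13 ] -136.3 dyaw -31.0
{'travel': [2.03, -2.12, 0.0], 'spin': 3.1}
{'travel': [4.07, -4.24, 0.0], 'spin': 6.2}
{'travel': [6.1, -6.35, 0.0], 'spin': 9.3}
{'travel': [8.13, -8.47, 0.0], 'spin': 12.4}
{'travel': [10.16, -10.59, 0.0], 'spin': 15.5}
--
{'travel': [1.39, -2.58, 0.0], 'spin': 3.1}
{'travel': [2.79, -5.17, 0.0], 'spin': 6.2}
{'travel': [4.18, -7.75, 0.0], 'spin': 9.3}
{'travel': [5.57, -10.34, 0.0], 'spin': 12.4}
{'travel': [6.97, -12.92, 0.0], 'spin': 15.5}
--
```

>>> servo_tool --motion '[{"travel": [0, 0, -1.5], "spin": 0}, {"travel": [0, 0, -4], "spin": 0}, {"travel": [0, 0, -6.5], "spin": 0}, {"travel": [0, 0, -8.5], "spin": 0}, {"travel": [0, 0, -10], "spin": 0}]'

```text
t: 3.27
position: [0.4846, 0.3323, 0.1295]
orientation: [-3.142, 0.001, -1.839]
wrist_force: [0.0, 0.1, -3.1]
opening: 0.273
grasp_force: 59.4
```

>>> servo_tool --motion '[{"travel": [2, -0.5, 0], "spin": 6.2}, {"travel": [4, -1.1, 0], "spin": 12.4}, {"travel": [6, -1.6, 0], "spin": 18.6}, {"travel": [8, -2.2, 0], "spin": 24.8}, {"travel": [9.9, -2.7, 0], "spin": 31}]'

```text
t: 3.68
position: [0.4835, 0.2281, 0.1273]
orientation: [3.141, -0.002, -2.386]
wrist_force: [0.7, 0.0, -2.9]
opening: 0.278
grasp_force: 59.3
```

>>> servo_tool --motion '[{"travel": [2, -2.1, 0], "spin": 3.1}, {"travel": [4.1, -4.2, 0], "spin": 6.2}, {"travel": [6.1, -6.4, 0], "spin": 9.3}, {"travel": [8.1, -8.5, 0], "spin": 12.4}, {"travel": [10.2, -10.6, 0], "spin": 15.5}]'

```text
t: 4.1
position: [0.4828, 0.081, 0.1275]
orientation: [3.141, -0.002, -2.653]
wrist_force: [1.1, -0.2, -2.7]
opening: 0.274
grasp_force: 59.3
```

>>> servo_tool --motion '[{"travel": [1.4, -2.6, 0], "spin": 3.1}, {"travel": [2.8, -5.2, 0], "spin": 6.2}, {"travel": [4.2, -7.8, 0], "spin": 9.3}, {"travel": [5.6, -10.3, 0], "spin": 12.4}, {"travel": [7, -12.9, 0], "spin": 15.5}]'

```text
t: 4.52
position: [0.4817, -0.0655, 0.1276]
orientation: [3.141, -0.002, -2.924]
wrist_force: [0.9, -0.2, -2.5]
opening: 0.277
grasp_force: 59.3
```

>>> servo_tool --motion '[{"travel": [0, 0, 0], "spin": 0}, {"travel": [0, 0, 0], "spin": 0}, {"travel": [0, 0, 0], "spin": 0}, {"travel": [0, 0, 0], "spin": 0}, {"travel": [0, 0, 0], "spin": 0}]'

```text
t: 4.93
position: [0.4829, -0.0633, 0.1282]
orientation: [3.141, -0.0, -2.919]
wrist_force: [0.3, -0.1, -2.9]
opening: 0.276
grasp_force: 60.0
```

```bash
python3 -c "
from p import *
save('top','pics/top1.png'); save('side','pics/side1.png')
g=tape(-.15,.036)
s=arm.read_state(); print(s['t'],s['joint_positions'].round(3),s['grasp_force'])
plan([*g,.033],-167.29,5)"
```

```text
5.0333 [ 0.204  0.26  -0.468 -0.    -0.843 -1.552] 59.97960984706879
from [ 0.483  -0.0633  0.1283] -167.26 dyaw -0.03
{'travel': [-0.03, -0.01, 1.91], 'spin': np.float64(0.0)}
{'travel': [-0.05, -0.02, 3.81], 'spin': np.float64(0.0)}
{'travel': [-0.08, -0.04, 5.72], 'spin': np.float64(0.0)}
{'travel': [-0.1, -0.05, 7.62], 'spin': np.float64(0.0)}
{'travel': [-0.13, -0.06, 9.53], 'spin': np.float64(0.0)}
--
```

View pics/side1.png

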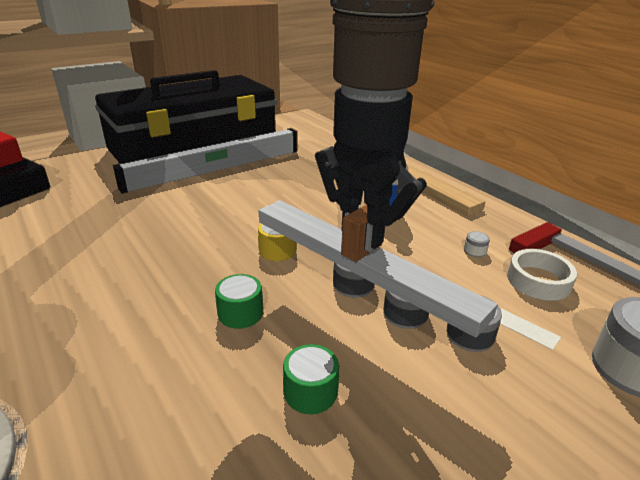

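The bar is held level above the bench with its grip at (355,235), and the tins (355,270), (405,305) and (473,325) haven't been touched. Next I'll check the bar's actual pose in the top view.

```bash
cat > bar.py <<'E'
from p import *
def bar(d,z,roi=None):
    P=cloud('top',d); m=(np.abs(P[...,2]-z)<.006)
    if roi is not None: m&=roi
    m=cv2.morphologyEx(m.astype(np.uint8),cv2.MORPH_OPEN,np.ones((5,5)))
    k,l,s,c=cv2.connectedComponentsWithStats(m); m=np.isin(l,[i for i in range(1,k) if s[i,4]>150])
    q=P[m][:,:2].astype(np.float32); r=cv2.minAreaRect(q); b=cv2.boxPoints(r); e=max([b[1]-b[0],b[2]-b[1]],key=np.linalg.norm)
    print('bar',np.round(r[0],4),np.round(r[1],4),np.degrees(np.arctan2(e[1],e[0])).round(2),P[m][:,2].mean().round(4))
    dv=np.array(r[0])-T;a=np.radians(TY);print('tape frame',dv@[np.cos(a),np.sin(a)],dv@[-np.sin(a),np.cos(a)])
    # z slope along the bar
    A=np.c_[P[m][:,:2],np.ones(m.sum())]; print('plane',np.linalg.lstsq(A,P[m][:,2],rcond=None)[0].round(4))
E
python3 -c "
from bar import *
d=np.load('last_top.npz')['d']; P=cloud('top',d)
roi=(P[...,0]>.38)&(P[...,0]<.6)&(P[...,1]<.2)&(P[...,1]>-.3)
bar(d,.119,roi)
"
```

```text
bar [0. 0.] [0. 0.] 0.0 nan
tape frame -0.608496765259005 0.20459261147296434
plane [0. 0. 0.]bar.py:8: RuntimeWarning: Mean of empty slice.
  print('bar',np.round(r[0],4),np.round(r[1],4),np.degrees(np.arctan2(e[1],e[0])).round(2),P[m][:,2].mean().round(4))
  ret = ret.dtype.type(ret / rcount)
```

View pics/top1.png

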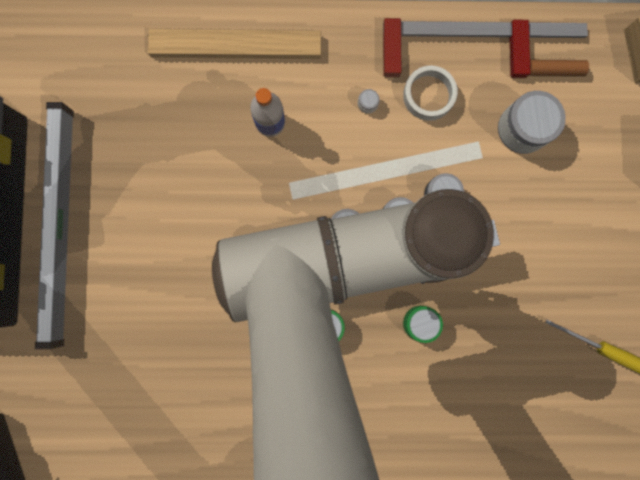

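The top view is blocked by the arm at (350,260), with only the bar's right end showing at (497,235). I'll measure the bar from the side camera instead.

```bash
sed -i "s/P=cloud('top',d)/P=cloud('side',d)/" bar.py
python3 -c "
from bar import *
d=np.load('last_side.npz')['d']; P=cloud('side',d)
roi=(P[...,0]>.38)&(P[...,0]<.6)&(P[...,1]<.2)&(P[...,1]>-.3)
print(P[290,440])
bar(d,.119,roi)
"
```

```text
[ 0.50560755 -0.16725555  0.11903555]
bar [ 0.4826 -0.063 ] [0.0474 0.3209] -77.07 0.1183
tape frame -0.15162501386822747 0.036951848395533254
plane [0.0352 0.0092 0.102 ]
```

>>> servo_tool --motion '[{"travel": [0, 0, 3], "spin": 0}, {"travel": [0, 0, 5.5], "spin": 0}, {"travel": [0, 0, 7.5], "spin": 0}, {"travel": [0, 0, 8.8], "spin": 0}, {"travel": [0, 0, 9.4], "spin": 0}]'

```text
t: 5.45
position: [0.4818, -0.0637, 0.0325]
orientation: [3.141, -0.004, -2.92]
wrist_force: [0.2, 0.5, -2.5]
opening: 0.271
grasp_force: 59.9
```

>>> servo_tool --motion '[{"travel": [0, 0, 0], "spin": 0}, {"travel": [0, 0, 0], "spin": 0}, {"travel": [-0.3, 0, 0], "spin": 0}, {"travel": [-0.6, 0, 0], "spin": 0}, {"travel": [-0.9, 0, 0], "spin": 0}]'

```text
t: 5.87
position: [0.4929, -0.0618, 0.0353]
orientation: [-3.141, 0.003, -2.921]
wrist_force: [-0.5, -0.1, -2.9]
opening: 0.274
grasp_force: 59.9
```

>>> servo_tool --motion '[{"travel": [-0.4, 0, 0], "spin": 0}, {"travel": [-0.8, 0, 0], "spin": 0}, {"travel": [-1.2, 0, 0], "spin": 0}, {"travel": [-1.6, 0, 0], "spin": 0}, {"travel": [-2, 0, 0], "spin": 0}]'

```text
t: 6.28
position: [0.511, -0.0578, 0.0341]
orientation: [3.141, -0.001, -2.921]
wrist_force: [-2.5, -1.1, -1.5]
opening: 0.272
grasp_force: 60.1
```

>>> servo_tool --motion '[{"travel": [-0.4, 0, 0], "spin": 0}, {"travel": [-0.8, 0, 0], "spin": 0}, {"travel": [-1.2, 0, 0], "spin": 0}, {"travel": [-1.6, 0, 0], "spin": 0}, {"travel": [-2, 0, 0], "spin": 0}]'

```text
t: 6.7
position: [0.5307, -0.0533, 0.0341]
orientation: [3.141, -0.001, -2.921]
wrist_force: [-2.4, -0.5, -2.2]
opening: 0.276
grasp_force: 60.0
```

```bash
python3 -c "
from bar import *
save('top','pics/top2.png'); save('side','pics/side2.png')
d=np.load('last_side.npz')['d']; P=cloud('side',d)
s=arm.read_state(); print(s['t'],s['position'],s['wrist_force'])
g=s['position'][:2]
roi=(np.hypot(P[...,0]-g[0],P[...,1]-g[1])<.18)
bar(d,.023,roi)
"
```

```text
6.8 [ 0.53208701 -0.05303594  0.03431829] [-0.33622798 -0.16030782 -3.60766794]
bar [ 0.5449 -0.0494] [0.0725 0.3217] -75.95 0.0241
tape frame -0.08784233608101943 0.03653811625305897
plane [0.0353 0.0099 0.0059]
```

View pics/side2.png

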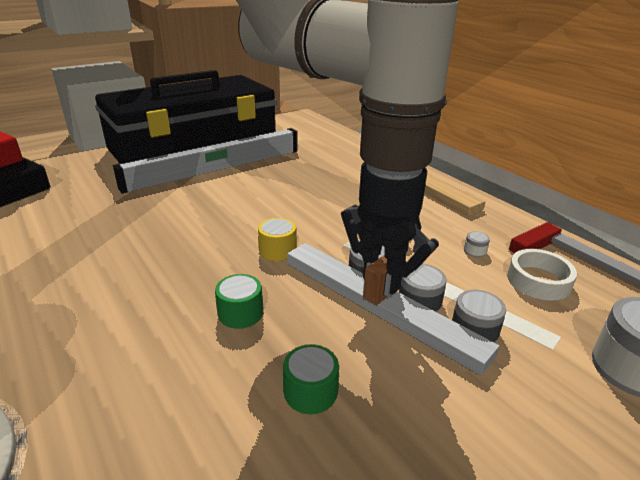

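The bar (240–490, 250–365) is pushing all three tins (365,258), (422,287) and (480,312). They're upright, and 51 mm remain.

>>> servo_tool --motion '[{"travel": [-0.4, 0, 0], "spin": 0}, {"travel": [-0.8, 0, 0], "spin": 0}, {"travel": [-1.2, 0, 0], "spin": 0}, {"travel": [-1.6, 0, 0], "spin": 0}, {"travel": [-2, 0, 0], "spin": 0}]'

```text
t: 7.22
position: [0.5506, -0.0488, 0.0342]
orientation: [3.142, -0.0, -2.921]
wrist_force: [-2.3, -0.9, -2.3]
opening: 0.273
grasp_force: 59.9
```

>>> servo_tool --motion '[{"travel": [-0.4, 0, 0], "spin": 0}, {"travel": [-0.8, 0, 0], "spin": 0}, {"travel": [-1.2, 0, 0], "spin": 0}, {"travel": [-1.6, 0, 0], "spin": 0}, {"travel": [-1.9, 0, 0], "spin": 0}]'

```text
t: 7.63
position: [0.5694, -0.0446, 0.0342]
orientation: [-3.142, 0.0, -2.921]
wrist_force: [-1.9, 0.0, -4.1]
opening: 0.276
grasp_force: 59.8
```

>>> servo_tool --motion '[{"travel": [-0.3, 0, 0], "spin": 0}, {"travel": [-0.6, 0, 0], "spin": 0}, {"travel": [-0.9, 0, 0], "spin": 0}, {"travel": [-1.1, 0, 0], "spin": 0}, {"travel": [-1.2, 0, 0], "spin": 0}]'

```text
t: 8.05
position: [0.5809, -0.0421, 0.0343]
orientation: [-3.142, 0.0, -2.921]
wrist_force: [-2.6, -1.0, -2.8]
opening: 0.269
grasp_force: 59.9
```

>>> servo_tool --motion '[{"travel": [0, 0, 0], "spin": 0}, {"travel": [0, 0, 0], "spin": 0}, {"travel": [0, 0, 0], "spin": 0}, {"travel": [0, 0, 0], "spin": 0}]'

```text
t: 8.38
position: [0.5809, -0.0421, 0.0346]
orientation: [-3.142, 0.001, -2.921]
wrist_force: [-0.3, -0.2, -3.0]
opening: 0.276
grasp_force: 59.9
```

```bash
cat > chk.py <<'E'
from p import *
import sys
for n in('side','top'): save(n,f'pics/{n}{sys.argv[1]}.png')
s=arm.read_state(); a=np.radians(TY); X=np.array([np.cos(a),np.sin(a)]);Y=np.array([-np.sin(a),np.cos(a)])
dv=s['position'][:2]-T; print(s['t'],'tcp tape',dv@X,dv@Y,s['position'][2],s['grasp_force'])
for n in('side','top'):
    P=cloud(n,np.load(f'last_{n}.npz')['d']); x=(P[...,:2]-T)@X; y=(P[...,:2]-T)@Y
    m=((np.abs(P[...,2]-.045)<.005)&(x>-.10)&(x<.06)&(np.abs(y)<.18)).astype(np.uint8)
    k,l,st,c=cv2.connectedComponentsWithStats(m)
    for i in range(1,k):
        if st[i,4]<60: continue
        q=np.c_[x[l==i],y[l==i]]; cc,r=cv2.minEnclosingCircle(q.astype(np.float32))
        b=2*np.linalg.lstsq(np.c_[q,np.ones(len(q))],(q**2).sum(1),rcond=None)[0][:2]/4
        print(n,np.round(cc,4),round(r,4),q.mean(0).round(4),st[i,4],P[l==i][:,2].mean().round(4))
E
python3 chk.py 3
```

```text
8.4833 tcp tape -0.051094664414667444 0.03574353092853911 0.03454764104819716 59.908745884895325
side [-0.0167  0.1018] 0.0231 [-0.0224  0.0992] 141 0.0444
side [0.0003 0.0009] 0.0309 [-0.0045 -0.0035] 784 0.045
side [-0.0587  0.0289] 0.0237 [-0.0663  0.0259] 196 0.0453
side [-0.0002 -0.0813] 0.0308 [-0.0039 -0.0829] 1104 0.045
top [-0.0035 -0.0929] 0.0269 [-0.0067 -0.1021] 211 0.0449
```

>>> servo_tool --motion '[{"travel": [0.3, 0, 0], "spin": 0}, {"travel": [0.8, 0, 0], "spin": 0}, {"travel": [1.4, 0, 0], "spin": 0}, {"travel": [1.8, 0, 0], "spin": 0}, {"travel": [2, 0, 0], "spin": 0}]'

```text
t: 8.9
position: [0.56, -0.0468, 0.0344]
orientation: [3.142, -0.0, -2.921]
wrist_force: [-0.1, -0.5, -3.2]
opening: 0.276
grasp_force: 60.0
```

>>> servo_tool --motion '[{"travel": [0, 0, 0], "spin": 0}, {"travel": [0, 0, 0.2], "spin": 0}, {"travel": [0, 0, 0.4], "spin": 0}, {"travel": [0, 0, 0.5], "spin": 0}, {"travel": [0, 0, 0.5], "spin": 0}]'

```text
t: 9.32
position: [0.5613, -0.0465, 0.0296]
orientation: [-3.141, 0.0, -2.92]
wrist_force: [-0.8, 0.6, 1.1]
opening: 0.274
grasp_force: 60.5
```

```bash
python3 chk.py 4; python3 -c "
from p import *
s=arm.read_state();print(s['position'],s['wrist_force'],s['orientation'])"
```

```text
9.4167 tcp tape -0.0712386583128391 0.035777502812730996 0.02961429860573863 60.527544021606445
side [-0.0002  0.0005] 0.0305 [-0.0037 -0.005 ] 735 0.045
side [-0.0001 -0.0815] 0.0309 [-0.0038 -0.0829] 1099 0.045
side [-0.0786  0.0295] 0.0235 [-0.086   0.0256] 205 0.0448
top [ 0.0013 -0.0895] 0.0286 [ 0.0052 -0.0996] 278 0.0452
[ 0.56123532 -0.04647286  0.0296143 ] [-1.47402595  0.65481779  0.90208766] [-3.14142707e+00  3.68713311e-04 -2.92048101e+00]
```

View pics/side4.png

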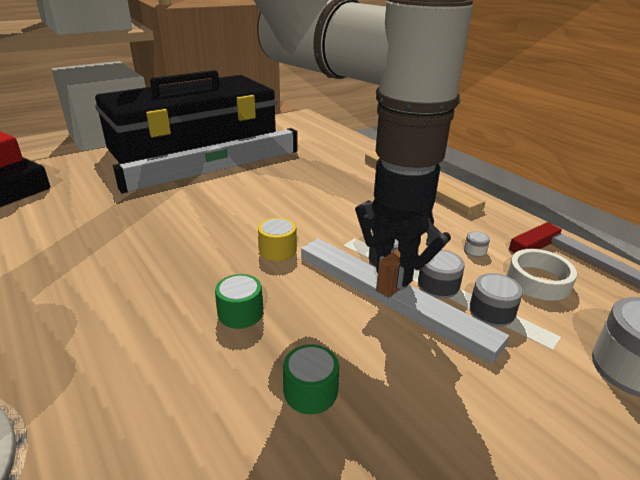

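The bar lies flat on the bench, clear of the tins at (441,270) and (497,295). The left tin is hidden behind the gripper. Next: release, rise and move back for a clear top view.

>>> servo_tool --motion '[{"travel": [0, 0, 0], "spin": 0}, {"travel": [0, 0, 0], "spin": 0}, {"travel": [0, 0, 0], "spin": 0}, {"travel": [0, 0, 0], "spin": 0}, {"travel": [0, 0, 0], "spin": 0}]' --fingers 1

```text
t: 9.83
position: [0.5611, -0.0465, 0.0293]
orientation: [-3.142, 0.0, -2.921]
wrist_force: [-0.5, 0.6, -0.4]
opening: 0.959
grasp_force: 0.0
```

>>> servo_tool --motion '[{"travel": [0, 0, 0], "spin": 0}, {"travel": [0, 0, -0.5], "spin": 0}, {"travel": [0, 0, -1.5], "spin": 0}, {"travel": [0, 0, -3], "spin": 0}, {"travel": [0, 0, -5], "spin": 0}]'

```text
t: 10.25
position: [0.5603, -0.0466, 0.0796]
orientation: [3.141, -0.002, -2.921]
wrist_force: [0.7, 0.4, -0.1]
opening: 1.004
grasp_force: 0.0
```

>>> servo_tool --motion '[{"travel": [0, 0, -3], "spin": 0}, {"travel": [0, 0, -6], "spin": 0}, {"travel": [0, 0, -9], "spin": 0}, {"travel": [0, 0, -11], "spin": 0}, {"travel": [0, 0, -12], "spin": 0}]'

```text
t: 10.67
position: [0.5625, -0.0465, 0.204]
orientation: [-3.141, 0.007, -2.92]
wrist_force: [0.5, 0.6, 0.6]
opening: 0.999
grasp_force: 0.0
```

>>> servo_tool --motion '[{"travel": [3, 0, 0], "spin": 0}, {"travel": [6, 0, 0], "spin": 0}, {"travel": [9, 0, 0], "spin": 0}, {"travel": [12, 0, 0], "spin": 0}, {"travel": [14, 0, 0], "spin": 0}]'

```text
t: 11.08
position: [0.4211, -0.0777, 0.1988]
orientation: [3.141, -0.002, -2.921]
wrist_force: [-0.1, 0.0, -0.5]
opening: 1.001
grasp_force: 0.0
```

>>> servo_tool --motion '[{"travel": [0, -3, 0], "spin": 0}, {"travel": [0, -7, 0], "spin": 0}, {"travel": [0, -11, 0], "spin": 0}, {"travel": [0, -14, 0], "spin": 0}, {"travel": [0, -14, 0], "spin": 0}]'

```text
t: 11.5
position: [0.4556, -0.2176, 0.1988]
orientation: [-3.141, -0.001, -2.926]
wrist_force: [-0.3, -0.6, -0.4]
opening: 1.0
grasp_force: 0.0
```

```bash
python3 chk.py 5; sed -i "s/cloud('side'/cloud('top'/" bar.py; python3 -c "
from bar import *
d=np.load('last_side.npz')['d']; P=cloud('side',d)
m=np.hypot(P[...,0]-.561,P[...,1]+.0465)<.18; m&=np.abs(P[...,2]-.02)<.006
print('bar z',np.percentile(P[m][:,2],[5,50,95]))"
```

```text
11.6 tcp tape -0.21249011158807887 -0.10471013799823606 0.19857443749465079 0.0
side [0.0002 0.0931] 0.0308 [-0.0038  0.0909] 704 0.0451
side [0.0004 0.0016] 0.0312 [-0.0037 -0.    ] 890 0.045
side [-0.0701  0.035 ] 0.0274 [-0.0814  0.0293] 198 0.0451
side [-0.     -0.0816] 0.0312 [-0.0049 -0.0828] 1070 0.045
top [-0.0008 -0.0826] 0.0303 [-0.0016 -0.0825] 978 0.045
top [-0.0012  0.0003] 0.03 [-0.0014  0.0008] 979 0.045
top [-0.0007  0.091 ] 0.03 [-0.0012  0.0912] 983 0.0449
bar z [0.01542351 0.01996045 0.02293678]
```

View pics/side5.png

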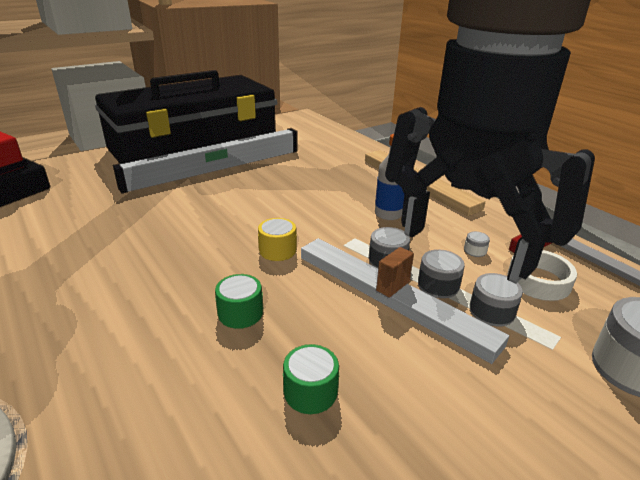

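All three tins (390,245), (441,270) and (497,296) stand on the tape, within 1.5 mm of its centre line. The bar lies flat, and the gripper is at z = 0.20, touching nothing.

```bash
python3 -c "
from plant import arm
print(arm.sign_off())"
```

```text
the job is handed in; nothing more can be done
None
```

I handed the job in at about 11.6 s: all three tins stand upright within about 1.5 mm of the tape's centre line, the straightedge lies flat and released, and the arm is clear; no verdict came back.

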